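# Nip a resin tank kit in the model vice with its sunken knob

## Robot

A 6-joint arm with a two-finger parallel gripper is mounted at the origin on the work surface. World frame = base frame: x ahead of the robot, y to its left, z up, the work surface at z = 0. Lengths are in mm, angles in rad, forces in N, time in s.
With the tool pointing down it reaches from about 300 to 775 mm from the base axis. Payload 14.6 kg.
Tool frame: the origin (TCP) lies at the very end of the fingers, on their centre line; the grasp point (between the pads) lies 19 mm behind it; z points along the fingers, y is the direction in which the jaws open and shut (so a half turn about z gives the same grasp; the last joint's range is limited). The gripper opens to 94 mm and grips with 3 to 60 N. Pads are 16 mm wide; open, the fingers measure 119 mm over their backs; the gripper's body (75 mm by 177 mm) begins 78 mm behind the grasp point.
Start: joints at [-1.401, 0.3, 1.521, -0, 1.321, -0.067], TCP at [129.02, -534.643, 205.446] pointing down, gripper open.
Joint ranges: [-3.03, 3.03], [-0.79, 2.21], [0.23, 2.52], [-1.04, 4.18], [0, 3.07], [-2.55, 2.55]. Speed limits (rad/s): [2.22, 2.22, 2.57, 3.14, 3.14, 3.14].

## Interface

Orientations are given as [roll, pitch, yaw] about the fixed x, y, z axes, in that order (R = Rz(yaw) Ry(pitch) Rx(roll)).
In Python, from cell import manip gives the robot as it stands.
- The arm moves only by the shell command python3 -m inch 'ROWS' [FORCE]. ROWS is a JSON object of lists of equal length, an entry for each row: "grip": the opening, from -1 (shut) to 1 (fully open), so that 0 is half open; "travel": the shift along the world's x, y, z in cm, a list of three; "turn": the turn, a rotation vector about the world's x, y, z in degrees, a list of three. A call has 1 to 10 rows; each row is the pose to reach, as a shift and turn from the pose measured when the call began; what a row does not reach only later rows make up. A row lasts 1/8 s, in which the tool goes at most 62.5 mm and 10.7 degrees, less where a joint would pass 70% of its speed; a pose out of reach is approached as far as the arm can. A call with a gripper value outside its range is refused whole. The fingers move at their own pace and stop on an object; FORCE is the grip in N (left out, the last holds). Time passes only in rows, so rows that repeat a pose let the fingers close. It gives the time, the measured TCP pose, the force and the opening at its end, in the units of the state.
- manip.read_state(): the state, without advancing time (a new reading comes with each control period).
- manip.camera(name): name is "scene" or "top" or "wrist"; returns (picture, depth): 384x512x3 uint8, red, green, blue; 384x512 float32, mm along the optical axis (not along the pixel's ray), 0 where there is no reading.
- manip.calibration(name): a dict with "fx", "fy", "cx", "cy" (pixels), "world_from_camera" (4x4, takes a point from camera to world coordinates). Camera axes: x right, y up, looking along -z (the intrinsics and any distortion apply to the point x, -y, -z); pixel columns grow to the right and rows downward; lengths in mm; the calibration is good to about 2 mm. A picture is of the moment at which its call begins: read the wrist's pose just before it. calibration takes no time and is no camera call; for the wrist camera it gives the pose at the moment of the call.
- manip.sign_off(): hands the job in, once; it reports no verdict.
Trained networks look in the newest picture that a camera, given by its name, has taken for a name from the list of things; names that differ only in an ending like _2 or _b are one class to them, and where a whole thing is asked for, a point or a joint stands for the part that bears it (a point fixed in the world has none). Each returns a list of dicts, best first, with "p" (0 to 1); they miss things now and then, are a little off and sometimes report something else, mostly with a low value. They report only what shows in the picture. A call takes as long as a camera call. They do not tell look-alikes from the thing itself.
- manip.look_for(camera, label): "bbox" ([left, top, right, bottom] in pixels, round what is visible of it).
The state is a dict: "clock": time; "joints": joint angles; "qd": joint speeds; "effort": joint torques, N m; "eef_pos": TCP position; "eef_rot": TCP orientation; "wrist_force": force on the tool from outside, world axes, zero at the start; "moment": the same for the moment, N m; "finger_gap": finger opening in mm.
Only numpy, scipy, OpenCV 4.12 (cv2) and the standard library are available. Lean on these libraries where they do the work, as an engineer would, in place of code of your own. Each camera call takes 0.05 s, during which the arm holds its last target.

## Task

Lift the resin tank kit off the round wooden turntable and stand it on the model vice's bed, lengthwise between the jaw and the stop, and let go of it. Then reach into the vice's round well and turn the small sunken knob clockwise until the jaw has just nipped the kit firmly against the stop: feel for the bite and stop there, because overtightening cracks the resin. Do not lean on the well, let go of the knob at the end, and leave everything else on the sideboard where it is.

Things in the scene. Friction and masses are not known exactly. Their poses are not given: they have to be found in the camera images.
- kit_mid (a point): Centre of the loose tank kit's hull, 13 mm above its underside, x along its length. The kit starts upright on the turntable (top 22 mm above the sideboard). Pick it by its two long sides, 40 mm apart; it can go into the vice either way round. About 0.1 kg. The resin cracks if the jaw pushes it with more than 20 N.
- kit: The same kit, origin at the centre of the hull's underside: a plain beige-grey resin hull 64 mm long (x), 40 wide (y), 26 high, flat at both ends, a round turret 24 wide and 11 high on its middle (37 in all), and a thin barrel along +x that stays within the hull's length.
- vice: Grey model vice, fixed, 110 (its x) by 250 mm (y), origin under its centre. Its -y end is a block with top at 48 mm height, holding the round well; toward +y is the aluminium bed, 50 wide (x), top at 30 mm. The kit goes lengthwise along y between jaw and a steel stop block (36 wide, 24 high) at the bed's +y end. The stop's face is 94 mm toward +y from the origin, give or take 3 mm; untracked.
- bed_mid (a point): On the bed's top surface (30 mm above the sideboard), midway between the open jaw's face and the stop's nominal place; the open gap is 74 mm, give or take 3 mm. Axes as the vice's.
- jaw: Steel jaw, 36 mm wide (x), 10 thick, 1 to 25 mm above the bed; origin on its pressing face (toward vice +y), at bed height. At knob 0 the face is 20 mm toward +y from the vice's origin. It goes 10 mm toward the stop per rad of knob. It is sprung: once the kit is pinned to the stop the push grows by 8 N per mm of drive (80 N per rad). A firm nip is 4 N or more; 8 to 10 N is good.
- well: The vice's well block; origin on the knob's axis, 12 mm above the sideboard, 72 mm toward -y from the vice's origin. The round well is 70 mm in diameter and 34 mm deep: floor at 14 mm, rim at 48 mm above the sideboard. Fingers must be only part open to fit between knob and wall; do not push on the block with 20 N or more.
- knob_grip (a point): On the knob's axis, at its grip's mid-height, 30 mm above the sideboard. The knob is a black upright bar 28 mm long (this point's x, which turns with it; the vice's x at knob 0), 12 mm thick (y: pinch it so), from 19 to 41 mm above the sideboard, on a round skirt 32 wide and 5 thick on the well's floor. Its top is 7 mm below the rim.
- knob (a joint): Knob angle in rad, 0 at the start, growing clockwise seen from above, range -0.2 to 2.2. Turning takes about 0.16 N m of steady friction, plus 0.010 N m for each newton that the jaw pushes; it stays where it is left up to about 15 N of jaw push.
- turntable: Round wooden turntable, fixed, 140 mm diameter, 22 mm high, origin under its centre.
- brush_holder: Black ceramic brush holder, 76 mm wide, 90 mm high, with brushes standing up to 175 mm. Bystander. Origin under its centre, as for the other bystanders.
- spray_can: White plastic spray can, 54 mm wide, 165 mm high. Bystander.
- jar_a: Paint jar, 38 mm wide, 45 mm high. Bystander.
- jar_b: Paint jar, 38 mm wide, 45 mm high. Bystander.
- sanding_stick: Flat steel sanding stick lying on the sideboard, 150 mm (x) by 14 by 6 mm. Bystander.
- file_block: Round cork sanding block, 48 mm wide, 22 mm high. Bystander.
Things that resemble listed ones, but are neither listed nor needed, are in the scene too. What is shaped like the kit but purple or turquoise is not meant.

How it is judged:
By the outcome, as a careful person would: the job done as asked, in the order asked, and still so for the second after the job is handed in, with the robot touching nothing.
It also fails if it takes over 67 s, if anything falls off the work surface, if the arm or the gripper's body presses on something with over 40 N, if the wrist force passes 120 N, or if a joint passes its speed limit or range.

## Working session

There is one attempt and no reset: what is moved stays moved. The work goes in short steps, Python scripts to look and compute and a shell command to move; the robot and the scene stay as the last step left them, time stands still between calls to the robot, and variables do not carry over. Pictures are saved under pics/ and viewed, and the job is handed in when it is done.

```bash
mkdir -p pics; ls
cat > h.py <<'E'
import numpy as np, cv2, json
from cell import manip
def shot(cam,name,crop=None,scale=1):
    img,d=manip.camera(cam); c=manip.calibration(cam)
    np.savez('pics/'+name+'.npz',img=img,d=d,**{k:np.array(v) for k,v in c.items() if not isinstance(v,(str,type(None)))})
    save(img,name,crop,scale); return img,d,c
def save(img,name,crop=None,scale=1):
    im=img[:,:,::-1]
    if crop: l,t,r,b=crop; im=im[t:b,l:r]
    if scale!=1: im=cv2.resize(im,None,fx=scale,fy=scale,interpolation=cv2.INTER_CUBIC)
    cv2.imwrite('pics/'+name+'.png',im)
def load(name):
    z=np.load('pics/'+name+'.npz'); return z['img'],z['d'],{k:z[k] for k in z.files}
def undist(c,u,v):
    u=np.atleast_1d(np.asarray(u,float));v=np.atleast_1d(np.asarray(v,float))
    K=np.array([[c['fx'],0,c['cx']],[0,c['fy'],c['cy']],[0,0,1]],float)
    dk=[k for k in c if 'dist' in k]
    D=np.array(c[dk[0]],float).ravel() if dk else np.zeros(5)
    p=cv2.undistortPoints(np.stack([u,v],-1).reshape(-1,1,2),K,D).reshape(-1,2)
    return p
def atz(c,u,v,z):
    p=undist(c,u,v);T=np.asarray(c['world_from_camera'])
    r=np.stack([p[:,0],-p[:,1],-np.ones(len(p))],-1)@T[:3,:3].T
    o=T[:3,3]; return o+r*((z-o[2])/r[:,2])[:,None]
def pts(c,d,u,v):
    u=np.atleast_1d(u);v=np.atleast_1d(v)
    p=undist(c,u,v);T=np.asarray(c['world_from_camera']);z=d[v.astype(int),u.astype(int)].astype(float)
    q=np.stack([p[:,0]*z,-p[:,1]*z,-z],-1)
    return q@T[:3,:3].T+T[:3,3]
def cloud(c,d,stride=1):
    v,u=np.mgrid[0:d.shape[0]:stride,0:d.shape[1]:stride]
    P=pts(c,d,u.ravel(),v.ravel()).reshape(u.shape+(3,)); P[d[::stride,::stride]<=0]=np.nan
    return P
def st():
    s=manip.read_state()
    for k in ('clock','eef_pos','eef_rot','wrist_force','moment','finger_gap','joints'): print(k,np.round(s[k],3))
    return s
E
python3 - <<'E'
from h import *
s=st()
for n in('scene','top','wrist'):
    i,d,c=shot(n,n+'0',scale=1.5); print(n,{k:(np.round(v,3).tolist() if not isinstance(v,str) else v) for k,v in c.items()})
for l in ('kit','vice','knob','jaw','turntable','well'):
    for cam in('top','scene'): print(l,cam,[(np.round(x['bbox']).tolist(),round(x['p'],2)) for x in manip.look_for(cam,l)])
st()
E
```

```text
pics
clock 0.0
eef_pos [ 128.969 -534.373  204.872]
eef_rot [-3.14  -0.     0.237]
wrist_force [-0.167 -0.291  0.274]
moment [ 0.041 -0.028  0.017]
finger_gap 94.064
joints [-1.401  0.3    1.522  0.     1.321 -0.067]
scene {'fx': 426.606, 'fy': 426.606, 'cx': 249.727, 'cy': 186.63, 'world_from_camera': [[0.853, -0.409, 0.324, 881.588], [0.522, 0.681, -0.515, -516.35], [-0.01, 0.608, 0.794, 891.128], [0.0, 0.0, 0.0, 1.0]]}
top {'fx': 449.433, 'fy': 449.433, 'cx': 252.463, 'cy': 182.609, 'world_from_camera': [[0.015, 0.982, -0.19, 294.583], [-1.0, 0.015, -0.003, 17.333], [-0.0, 0.19, 0.982, 1158.773], [0.0, 0.0, 0.0, 1.0]]}
wrist {'fx': 276.342, 'fy': 276.342, 'cx': 256.113, 'cy': 195.979, 'world_from_camera': [[0.235, 0.946, 0.223, 192.804], [-0.972, 0.229, 0.053, -518.61], [-0.001, -0.23, 0.973, 384.77], [0.0, 0.0, 0.0, 1.0]]}
kit top [([106.0, 248.0, 141.0, 278.0], 0.95), ([129.0, 177.0, 154.0, 201.0], 0.79), ([103.0, 130.0, 132.0, 151.0], 0.76), ([105.0, 171.0, 166.0, 223.0], 0.46), ([228.0, 84.0, 242.0, 103.0], 0.16)]
kit scene [([270.0, 110.0, 300.0, 130.0], 0.69), ([201.0, 136.0, 238.0, 168.0], 0.63), ([228.0, 91.0, 250.0, 107.0], 0.59), ([324.0, 112.0, 346.0, 137.0], 0.53)]
vice top [([219.0, 122.0, 324.0, 194.0], 0.69)]
vice scene [([212.0, 175.0, 282.0, 268.0], 0.68), ([270.0, 110.0, 300.0, 131.0], 0.22)]
knob top [([289.0, 145.0, 306.0, 159.0], 0.57)]
knob scene [([237.0, 231.0, 251.0, 246.0], 0.58)]
jaw top []
jaw scene []
turntable top [([107.0, 170.0, 163.0, 225.0], 0.83)]
turntable scene [([258.0, 103.0, 303.0, 134.0], 0.96), ([214.0, 209.0, 273.0, 266.0], 0.62)]
well top [([272.0, 128.0, 325.0, 180.0], 0.8)]
well scene [([213.0, 208.0, 271.0, 270.0], 0.94), ([325.0, 206.0, 341.0, 231.0], 0.37)]
clock 0.75
eef_pos [ 129.036 -534.63   205.465]
eef_rot [ 3.142 -0.     0.237]
wrist_force [-0.019  0.017 -0.23 ]
moment [ 0.027  0.027 -0.042]
finger_gap 94.07
joints [-1.401  0.3    1.521  0.     1.321 -0.067]
```

View pics/top0.png

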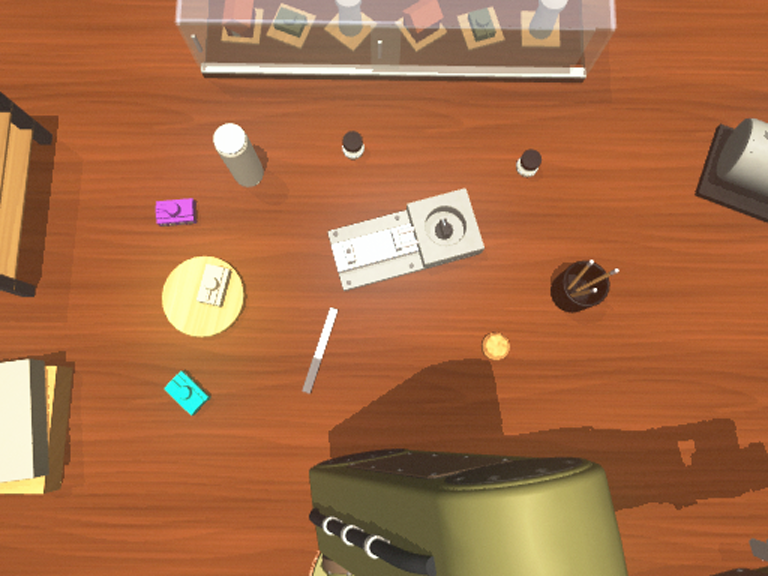

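View pics/scene0.png

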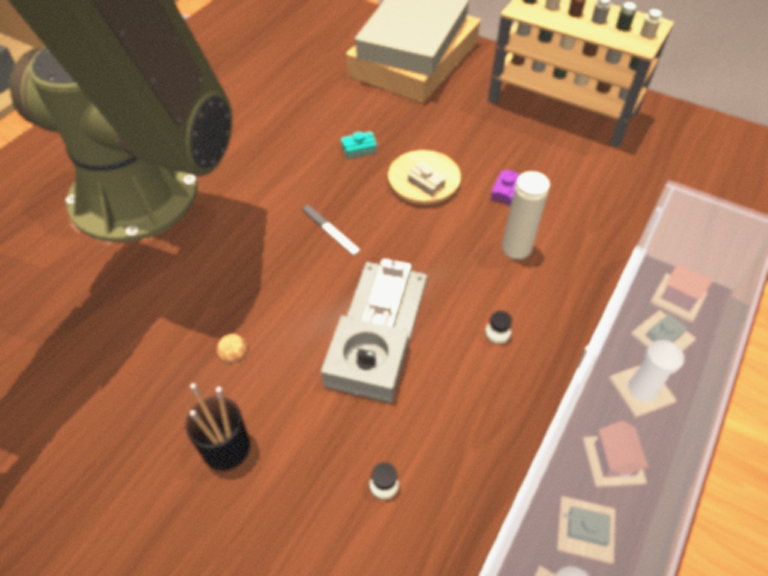

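Run:
```python
from h import *
i,d,c=load('top0')
save(i,'crop_l',(90,110,190,300),3); save(i,'crop_v',(210,110,340,210),6)
print(np.round(d[i.shape[0]//2,::64]), [k for k in c])
for n,u,v,z in (('tt',135,197.5,22),('wellc',298.5,154,48),('knob',297.5,152,41),('kitTT',141.5,189,48)): print(n,np.round(atz(c,u,v,z),1))
```

```text
[1086. 1175. 1149. 1173. 1173. 1175. 1161. 1168.] ['img', 'd', 'fx', 'fy', 'cx', 'cy', 'world_from_camera']
tt [[471.2 320.9  22. ]]
wellc [[585.4 -95.5  48. ]]
knob [[592.5 -93.7  41. ]]
kitTT [[488.9 299.   48. ]]
```

View pics/crop_l.png

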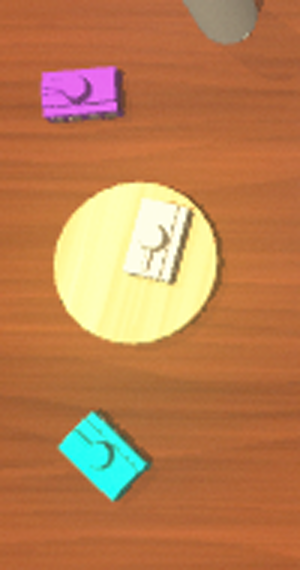

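View pics/crop_v.png

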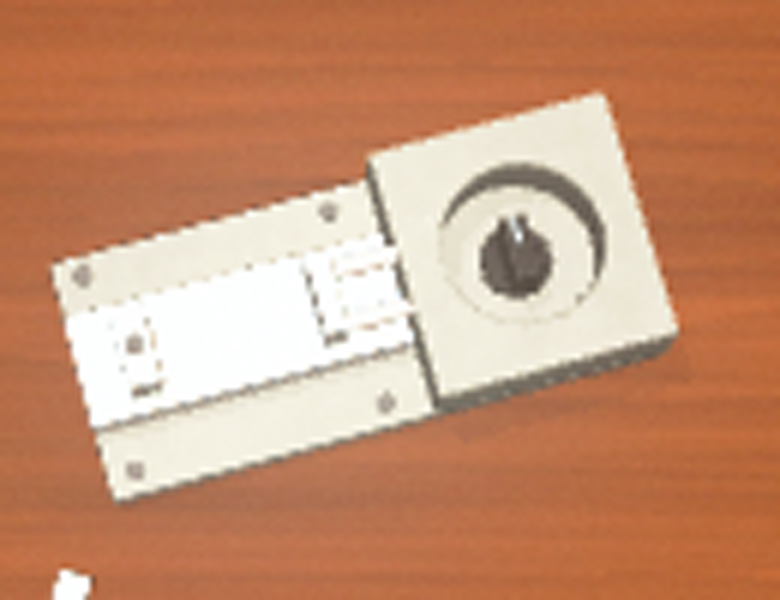

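Run:
```python
from h import *
for n in('top0','scene0'):
    i,d,c=load(n); P=cloud(c,d)
    def box(m,name):
        q=P[m][:,:2].astype(np.float32); r=cv2.minAreaRect(q); print(n,name,m.sum(),np.round(r[0],1),np.round(r[1],1),round(r[2],1), 'z',np.round(np.nanmedian(P[m][:,2]),1))
    x,y,z=P[...,0],P[...,1],P[...,2]
    m=(np.hypot(x-489,y-299)<45)&(z>38)&(z<70); box(m,'kit>38')
    m=(np.hypot(x-489,y-299)<45)&(abs(z-48)<4); box(m,'kit hull')
    m=(np.hypot(x-489,y-299)<20)&(z>54)&(z<70); box(m,'turret')
    m=(np.hypot(x-471,y-321)<90)&(z>14)&(z<30); box(m,'tt')
    m=(np.hypot(x-565,y+20)<160)&(z>8)&(z<70)&(y<90); box(m,'vice')
    m=(np.hypot(x-588,y+94)<100)&(abs(z-48)<5); box(m,'wellblock')
    m=(np.hypot(x-588,y+94)<22)&(abs(z-41)<6); box(m,'knob')
    m=(np.hypot(x-560,y+0)<100)&(abs(z-54)<5)&(y>-50); box(m,'jawstop')
```

```text
top0 kit>38 424 [488.6 299.4] [40.8 64.8] 78.7 z 47.5
top0 kit hull 271 [488.4 299.4] [40.6 64.3] 78.4 z 47.1
top0 turret 64 [485.4 299.1] [25.9 20.4] 17.1 z 59.4
top0 tt 1867 [472.1 321. ] [139.  137.2] 47.5 z 22.5
top0 vice 4010 [596.3 -16. ] [155.6 249.2] 15.8 z 30.4
top0 wellblock 1230 [590.2 -71.8] [111.1 145.1] 15.8 z 48.4
top0 knob 54 [594.8 -90.7] [26.8 12. ] 17.6 z 41.4
top0 jawstop 220 [583.1  15.6] [ 81.2 141.8] 12.2 z 53.4
scene0 kit>38 260 [488.2 298.7] [44.  67.5] 78.8 z 46.3
scene0 kit hull 138 [488.5 297.2] [39.  65.9] 80.4 z 46.8
scene0 turret 37 [489.4 295.1] [17.2 20.4] 28.6 z 58.2
scene0 tt 975 [472.2 318.9] [138.2 140.7] 15.8 z 21.2
scene0 vice 3962 [575.1 -23.9] [110.5 252.2] 16.5 z 31.6
scene0 wellblock 1408 [589.5 -73. ] [110.2 147.9] 16.4 z 47.3
scene0 knob 65 [594.8 -92.1] [28.2 12.9] 20.6 z 40.2
scene0 jawstop 157 [583.3  13.3] [ 74.7 146.4] 15.6 z 52.9
```

Candidates in the top view: purple kit (116,141), turquoise kit (124,262), the display-case models (around 193,15 and 322,15), and the beige kit on the turntable (142,190). The crop shows the beige one with its turret and barrel on the yellow disc, so that is the target. Vice: well at (298,152), jaw at about (265,158), stop at about (233,168).

```bash
python3 -m inch '{"grip":[1,1,1,1,1,1,1,1,1,1],"travel":[[3,4.5,0.5],[6,9,1],[9,13.5,2],[12,18,3],[15,22.5,4],[18,27,5],[21,31.5,5],[24,36,5],[27,41,5],[30,46,5]],"turn":[[0,0,10],[0,0,20],[0,0,30],[0,0,40],[0,0,50],[0,0,60],[0,0,70],[0,0,80],[0,0,90],[0,0,100]]}' 30; python3 -c "
from h import *
st()"
```

```text
clock: 2.0
eef_pos: [429.7, -72.8, 255.7]
eef_rot: [3.141, 0.001, 1.988]
wrist_force: [1.3, -1.1, 0.1]
finger_gap: 94.3
clock 2.0
eef_pos [429.739 -72.833 255.733]
eef_rot [3.141e+00 1.000e-03 1.988e+00]
wrist_force [ 1.316 -1.092  0.094]
moment [-0.015 -0.129  0.01 ]
finger_gap 94.344
joints [-0.252  0.002  1.746 -0.     1.393 -0.669]
```

```bash
python3 -m inch '{"grip":[1,1,1,1,1,1,1,1],"travel":[[0.8,5.3,-1],[1.6,10.6,-2],[2.5,15.9,-4],[3.4,21.2,-6],[4.2,26.5,-7],[5.1,31.8,-8],[5.9,37.2,-8.5],[5.9,37.2,-8.5]],"turn":[[0,0,8],[0,0,16],[0,0,24],[0,0,32],[0,0,40],[0,0,48],[0,0,54.8],[0,0,54.8]]}'
python3 - <<'E'
from h import *
st(); i,d,c=shot('wrist','w1',scale=1.5)
P=cloud(c,d);x,y,z=P[...,0],P[...,1],P[...,2]
for lo,hi in((38,70),(44,52)):
    m=(np.hypot(x-489,y-299)<45)&(z>lo)&(z<hi)
    r=cv2.minAreaRect(P[m][:,:2].astype(np.float32)); print(m.sum(),r,np.median(z[m]))
E
```

```text
clock: 3.0
eef_pos: [488.2, 301.7, 169.6]
eef_rot: [-3.142, -0.001, 2.949]
wrist_force: [-0.7, 0.2, -0.6]
finger_gap: 93.9
clock 3.0
eef_pos [488.2   301.726 169.625]
eef_rot [-3.142e+00 -1.000e-03  2.949e+00]
wrist_force [-0.665  0.176 -0.58 ]
moment [ 0.025 -0.118  0.001]
finger_gap 93.922
joints [ 0.49   0.383  1.495  0.     1.264 -0.889]
1979 ((487.89898681640625, 299.4896545410156), (39.288856506347656, 63.95845413208008), 78.19549560546875) 48.254562419836816
1482 ((487.9206237792969, 299.5293884277344), (39.1660041809082, 63.98052215576172), 78.02204132080078) 47.76173935436546
```

View pics/w1.png

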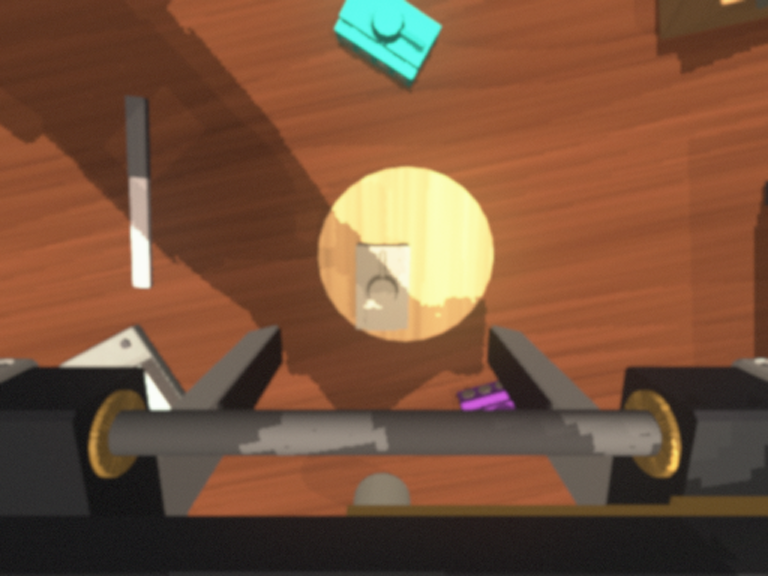

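```bash
python3 - <<'E'
from h import *
i,d,c=load('top0'); P=cloud(c,d)
m=(P[...,2]>100)&(P[...,1]>100)&(P[...,0]>350)&(P[...,0]<720)
print(m.sum(),np.nanmin(P[m],0),np.nanmax(P[m],0))
E
python3 -m inch '{"grip":[0.6,0.6,0.6,0.6,0.6],"travel":[[0,-0.2,-5],[0,-0.2,-9],[0,-0.2,-12],[0,-0.2,-14.2],[0,-0.2,-14.2]],"turn":[[0,0,-0.9],[0,0,-0.9],[0,0,-0.9],[0,0,-0.9],[0,0,-0.9]]}'
```

```text
817 [350.79763916 230.62506209 100.05558883] [719.90744806 633.53363596 170.6193089 ]
clock: 3.68
eef_pos: [487.9, 296.5, 27.2]
eef_rot: [-3.14, -0.002, 2.928]
wrist_force: [0.4, -0.2, -0.0]
finger_gap: 75.1
```

```bash
python3 -m inch '{"grip":[0.3,0,-0.2,-0.3,-0.3],"travel":[[0,0.3,0],[0,0.3,0],[0,0.3,0],[0,0.3,0],[0,0.3,0]],"turn":[[0,0,0.2],[0,0,0.2],[0,0,0.2],[0,0,0.2],[0,0,0.2]]}' 20;python3 -c "
from h import *
st()"
```

```text
clock: 4.3
eef_pos: [488.0, 299.6, 27.6]
eef_rot: [-3.14, -0.002, 2.932]
wrist_force: [-0.6, -0.8, 4.2]
finger_gap: 39.9
clock 4.3
eef_pos [488.    299.635  27.597]
eef_rot [-3.140e+00 -2.000e-03  2.932e+00]
wrist_force [-0.619 -0.788  4.201]
moment [-0.044  0.129  0.049]
finger_gap 39.918
joints [ 0.487  0.555  1.608 -0.     0.981 -0.874]
```

```bash
python3 -m inch '{"grip":[-0.3,-0.3,-0.3,-0.3,-0.3,-0.3,-0.3,-0.3,-0.3,-0.3],"travel":[[0,0,2],[0,0,6],[0,-2,11],[1,-7,14],[2.3,-12,16],[4,-17,16],[5.5,-22,16],[7,-27,16],[8.2,-32,16],[9,-34,16]],"turn":[[0,0,0],[0,0,0],[0,0,-3],[0,0,-11],[0,0,-20],[0,0,-29],[0,0,-38],[0,0,-47],[0,0,-56],[0,0,-62]]}';python3 -m inch '{"grip":[-0.3,-0.3],"travel":[[0,0,0],[0,0,0]],"turn":[[0,0,0],[0,0,0]]}'
python3 - <<'E'
from h import *
st(); i,d,c=shot('wrist','w2',scale=1.5)
E
```

```text
clock: 5.55
eef_pos: [578.1, -42.9, 187.3]
eef_rot: [-3.14, -0.002, 1.843]
wrist_force: [0.1, 0.3, -1.5]
finger_gap: 39.6
clock: 5.8
eef_pos: [577.8, -42.2, 187.1]
eef_rot: [-3.139, -0.002, 1.846]
wrist_force: [-0.5, -0.8, -1.6]
finger_gap: 39.3
clock 5.8
eef_pos [577.799 -42.178 187.12 ]
eef_rot [-3.139e+00 -2.000e-03  1.846e+00]
wrist_force [-0.51  -0.85  -1.636]
moment [-0.033 -0.076 -0.01 ]
finger_gap 39.28
joints [-1.370e-01  3.820e-01  1.455e+00  1.000e-03  1.308e+00 -4.120e-01]
```

View pics/w2.png

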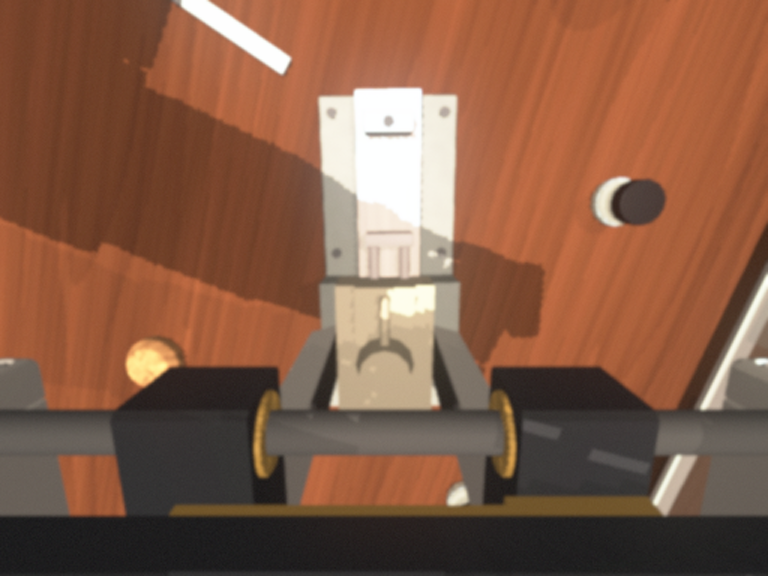

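The wrist view shows the held kit, with the barrel toward image top, and the empty bed. The jaw is at about (259,158) and the stop at about (259,82). Next I measure their faces from depth.

Run:
```python
from h import *
i,d,c=load('w2'); P=cloud(c,d); x,y,z=P[...,0],P[...,1],P[...,2]
R=lambda m: cv2.minAreaRect(P[m][:,:2].astype(np.float32))
r0,r1=np.s_[50:190],np.s_[200:320]
M=np.zeros(d.shape,bool); M[50:185,205:315]=1
m=M&(z>24)&(z<80)&(y>-45); print('bed+',m.sum(),R(m),np.median(z[m]))
m2=M&(z>8)&(z<24)&(y>-60); print('side',m2.sum(),R(m2),np.median(z[m2]))
# base outline all >6
m3=M&(z>6)&(y>-60); print('base',R(m3))
th=np.deg2rad(16); 
from scipy import ndimage
m4=M&(z>46)&(z<62); lab,n=ndimage.label(m4)
for k in range(1,n+1):
    if (lab==k).sum()>25: print('hi',(lab==k).sum(),R(lab==k),np.median(z[lab==k]), np.argwhere(lab==k).min(0),np.argwhere(lab==k).max(0))
# profile along centre line
ax=np.array([-np.sin(th),np.cos(th)]); ex=np.array([np.cos(th),np.sin(th)])
o=np.array([575.,-22.5])
s=(x-o[0])*ax[0]+(y-o[1])*ax[1]; t=(x-o[0])*ex[0]+(y-o[1])*ex[1]
mm=M&(abs(t)<15)
for a in range(-20,135,2):
    q=mm&(s>=a)&(s<a+2)
    if q.sum(): print(a,np.round(np.percentile(z[q],[5,50,95]),1),end=' | ')
print()
for lo,hi in((28,36),(14,22)):
  for a in (40,60,80):
    q=M&(s>=a)&(s<a+10)&(z>lo-6)&(z<hi); 
    if q.sum(): print(lo,a,np.nanmin(t[q]),np.nanmax(t[q]))
# kit held
K=np.zeros(d.shape,bool);K[185:275,215:300]=1
m=K&(z>185)&(z<250); print('kit',m.sum(),R(m),np.median(z[m]))
```

```text
bed+ 5304 ((574.62548828125, 33.86145782470703), (79.55044555664062, 144.61569213867188), 16.35465431213379) 30.7516330902354
side 5526 ((560.4422607421875, 29.703414916992188), (110.03277587890625, 144.80213928222656), 16.35030746459961) 12.475807060535772
base ((560.4422607421875, 29.703414916992188), (110.03277587890625, 144.80213928222656), 16.35030746459961)
hi 519 ((547.1812744140625, 73.723876953125), (35.40876007080078, 14.333269119262695), 16.158679962158203) 54.45081969223469 [ 73 242] [ 88 275]
hi 305 ((570.9913940429688, -6.135889053344727), (34.96916198730469, 9.772541046142578), 16.19820785522461) 55.4529060717814 [154 244] [163 275]
-20 [22.  22.4 22.4] | -18 [23.  23.4 25.1] | -16 [29.1 30.2 43.3] | -14 [29.8 31.6 45.3] | -12 [30.1 31.3 44.9] | -10 [30.  31.5 44.2] | -8 [29.4 31.1 45. ] | -6 [29.8 31.5 44.6] | -4 [29.3 31.8 44.5] | -2 [29.5 30.7 44.9] | 0 [29.1 42.4 45.3] | 2 [29.2 31.3 44.1] | 4 [29.5 30.9 45.1] | 6 [29.7 43.  44.5] | 8 [30.1 42.5 45.3] | 10 [53.4 53.4 53.4] | 12 [ 54.4  55.7 186.4] | 14 [54.5 55.6 56.6] | 16 [54.3 55.5 56.3] | 18 [54.4 55.6 56.4] | 
[... 888 characters left out ...]
6 54.7 56.8] | 102 [54.  54.8 56.7] | 104 [53.2 54.4 55.8] | 106 [53.1 54.1 55.1] | 112 [29.4 30.5 31.6] | 114 [29.4 30.7 31.5] | 116 [29.3 30.4 31.9] | 118 [29.2 30.5 32. ] | 120 [29.6 30.7 32.1] | 122 [29.1 30.4 31.6] | 124 [28.9 30.4 31.4] | 126 [29.2 29.7 30.1] | 132 [0.9 1.1 1.8] | 134 [-0.9  0.4  1.8] | 
28 40 -23.57203442444102 25.473991188405165
28 60 -24.39133303625474 25.064908096279943
28 80 -24.002165421625513 24.68744769079307
14 40 -53.64988078837169 54.536446093688006
14 60 -54.18099698843682 55.120893244859815
14 80 -54.74834805717377 54.50464642669144
kit 6673 ((576.736083984375, -37.181846618652344), (55.11507034301758, 55.6513671875), 16.357635498046875) 207.89902971414995
```

Run:
```python
from h import *
i,d,c=load('w2'); P=cloud(c,d); x,y,z=P[...,0],P[...,1],P[...,2]
ax=np.array([np.cos(1.846),np.sin(1.846)]);ex=np.array([ax[1],-ax[0]])
s=(x-577.8)*ax[0]+(y+42.2)*ax[1];t=(x-577.8)*ex[0]+(y+42.2)*ex[1]
m=(z>203)&(z<212)&(abs(t)<22)&(s<60)&(s>-5)
print(np.percentile(z[m],[5,50,95]))
for a in range(-18,19,6):
    q=m&(abs(t-a)<3); 
    if q.sum(): print(a,q.sum(),np.nanmax(s[q]),np.nanmin(s[q]))
```

```text
[203.40108787 206.88874143 209.24593082]
-18 492 32.54147317938386 -4.9853639757404435
-12 504 32.577885890268576 -4.968701568142006
-6 406 32.651134835359315 6.949186908335308
0 168 32.750028671540996 10.617475653637687
6 411 32.75616156949594 7.248483475153842
12 487 32.685312325743745 -4.989185093316921
18 483 32.4454422854114 -4.88881716286883
```

```bash
python3 -m inch '{"grip":[-0.3,-0.3,-0.3,-0.3,-0.3,-0.3,-0.3],"travel":[[-0.9,3.7,0],[-1.84,7.48,0],[-1.84,7.48,-3],[-1.84,7.48,-7],[-1.84,7.48,-10],[-1.84,7.48,-12],[-1.84,7.48,-12]],"turn":[[0,0,0.5],[0,0,0.5],[0,0,0.5],[0,0,0.5],[0,0,0.5],[0,0,0.5],[0,0,0.5]]}';python3 -m inch '{"grip":[-0.3],"travel":[[0,0,0]],"turn":[[0,0,0]]}';python3 - <<'E'
from h import *
s=st(); print(np.array([559.35,32.6,36.2])-s['eef_pos'], np.rad2deg(1.855-s['eef_rot'][2]))
E
```

```text
clock: 6.72
eef_pos: [558.5, 33.9, 66.3]
eef_rot: [-3.137, -0.003, 1.857]
wrist_force: [-0.4, 0.2, -1.2]
finger_gap: 39.8
clock: 6.85
eef_pos: [558.9, 34.4, 67.4]
eef_rot: [-3.138, -0.002, 1.858]
wrist_force: [0.2, -0.5, -0.3]
finger_gap: 39.9
clock 6.85
eef_pos [558.859  34.407  67.36 ]
eef_rot [-3.138e+00 -2.000e-03  1.858e+00]
wrist_force [ 0.228 -0.523 -0.294]
moment [-0.029 -0.184 -0.026]
finger_gap 39.893
joints [-0.005  0.474  1.624  0.002  1.047 -0.293]
[  0.49132893  -1.80683818 -31.16003824] -0.18577804490324776
```

```bash
python3 -m inch '{"grip":[-0.3,-0.3,-0.3,-0.3,-0.3],"travel":[[0.05,-0.18,-1],[0.05,-0.18,-2],[0.05,-0.18,-2.7],[0.05,-0.18,-3.05],[0.05,-0.18,-3.05]],"turn":[[0,0,-0.1],[0,0,-0.1],[0,0,-0.1],[0,0,-0.1],[0,0,-0.1]]}';python3 - <<'E'
from h import *
s=st()
E
```

```text
clock: 7.48
eef_pos: [559.3, 32.6, 36.6]
eef_rot: [-3.138, -0.002, 1.857]
wrist_force: [-0.2, -0.6, -0.8]
finger_gap: 39.5
clock 7.475
eef_pos [559.259  32.592  36.607]
eef_rot [-3.138e+00 -2.000e-03  1.857e+00]
wrist_force [-0.239 -0.58  -0.841]
moment [-0.014 -0.089 -0.035]
finger_gap 39.543
joints [-0.008  0.519  1.64   0.002  0.987 -0.294]
```

```bash
python3 -m inch '{"grip":[-0.3,-0.3],"travel":[[0,0,-0.1],[0,0,-0.1]],"turn":[[0,0,0],[0,0,0]]}';python3 - <<'E'
from h import *
s=st()
E
```

```text
clock: 7.72
eef_pos: [559.3, 32.6, 35.7]
eef_rot: [-3.138, -0.002, 1.857]
wrist_force: [0.8, 0.7, -1.8]
finger_gap: 39.8
clock 7.725
eef_pos [559.338  32.586  35.743]
eef_rot [-3.138e+00 -2.000e-03  1.857e+00]
wrist_force [ 0.786  0.689 -1.842]
moment [ 0.009 -0.097 -0.017]
finger_gap 39.756
joints [-0.008  0.521  1.64   0.002  0.985 -0.294]
```

```bash
python3 -m inch '{"grip":[-0.3,-0.3,-0.3],"travel":[[0,0,-0.08],[0,0,-0.08],[0,0,-0.08]],"turn":[[0,0,0],[0,0,0],[0,0,0]]}'; python3 -c "
from h import *
st()"
```

```text
clock: 8.1
eef_pos: [559.4, 32.6, 35.6]
eef_rot: [-3.138, -0.002, 1.857]
wrist_force: [-4.2, -0.6, 6.8]
finger_gap: 39.8
clock 8.1
eef_pos [559.382  32.582  35.601]
eef_rot [-3.138e+00 -2.000e-03  1.857e+00]
wrist_force [-4.213 -0.56   6.838]
moment [-0.036  0.631  0.008]
finger_gap 39.809
joints [-0.008  0.521  1.64   0.002  0.985 -0.294]
```

Contact with the bed at TCP z 35.6. I release the kit and rise.

```bash
python3 -m inch '{"grip":[-0.1,0.1,0.2,0.2,0.2,0.2,0.2,0.2,0.2,0.2],"travel":[[0,0,0],[0,0,0],[0,0,0],[0,0,2],[0,0,5],[0,0,9],[0.5,-2,13],[1.6,-5.5,16],[2.8,-9.5,16],[3.6,-12.4,16]],"turn":[[0,0,0],[0,0,0],[0,0,0],[0,0,0],[0,0,0],[0,0,0],[0,0,10],[0,0,20],[0,0,30],[0,0,40]]}'
python3 - <<'E'
from h import *
st(); i,d,c=shot('wrist','w3',scale=1.5); shot('top','t3',crop=(200,100,340,210),scale=5)
E
```

```text
clock: 9.35
eef_pos: [595.7, -93.0, 195.9]
eef_rot: [-3.139, -0.002, 2.56]
wrist_force: [-0.4, -0.8, -0.5]
finger_gap: 56.8
clock 9.35
eef_pos [595.705 -92.991 195.853]
eef_rot [-3.139e+00 -2.000e-03  2.560e+00]
wrist_force [-0.354 -0.827 -0.533]
moment [ 0.011 -0.155 -0.022]
finger_gap 56.829
joints [-0.215  0.427  1.371 -0.002  1.346 -1.203]
```

View pics/w3.png

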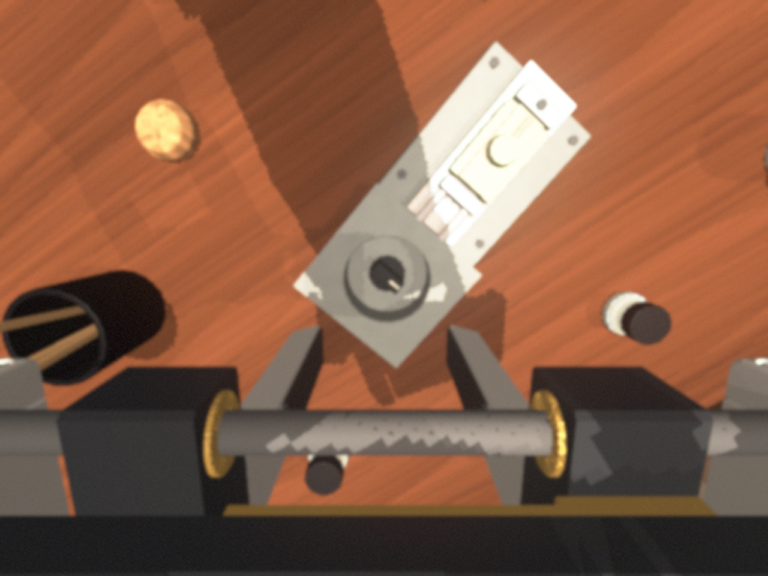

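The kit sits straight between jaw (305,135) and stop (360,65), upright and clear of both. The knob is at (258,183). Next I locate the knob axis.

Run:
```python
from h import *
from scipy.optimize import least_squares
i,d,c=load('w3'); P=cloud(c,d); x,y,z=P[...,0],P[...,1],P[...,2]
r=np.hypot(x-595,y+91.5)
m=(r<20)&(z>34)&(z<46); R=cv2.minAreaRect(P[m][:,:2].astype(np.float32)); print('knob',m.sum(),R,np.median(z[m]))
mm=((r<60)&(abs(z-48)<5)).astype(np.uint8)
# circle: inner boundary of rim
hole=(r<45)&(z<44); e=(cv2.dilate(hole.astype(np.uint8),np.ones((3,3)))>0)&(mm>0)
q=P[e][:,:2]; f=least_squares(lambda p:np.hypot(q[:,0]-p[0],q[:,1]-p[1])-p[2],[595,-91.5,35],loss='soft_l1'); print('rim',f.x,e.sum())
m=(r<34)&(abs(z-14)<4);print('floor',m.sum(),np.median(z[m]))
th=np.deg2rad(16.3);ax=np.array([-np.sin(th),np.cos(th)]);ex=np.array([np.cos(th),np.sin(th)])
s=(x-575)*ax[0]+(y+22.5)*ax[1];t=(x-575)*ex[0]+(y+22.5)*ex[1]
for a in range(8,112,2):
    qq=(abs(t)>4)&(abs(t)<14)&(s>=a)&(s<a+2)
    if qq.sum(): print(a,np.round(np.percentile(z[qq],[5,50,95])),end='|')
m=(s>23)&(s<93)&(abs(t)<25)&(z>50); print('kit',cv2.minAreaRect(P[m][:,:2].astype(np.float32)))
```

```text
knob 232 ((594.9577026367188, -92.88693237304688), (27.872896194458008, 12.171878814697266), 17.16852569580078) 40.83861374980259
rim [594.80083056 -92.70895514  35.1990619 ] 247
floor 1496 13.969436284426848
8 [30. 50. 56.]|10 [54. 55. 56.]|12 [54. 55. 56.]|14 [54. 55. 56.]|16 [53. 55. 56.]|18 [53. 54. 56.]|22 [29. 43. 56.]|24 [52. 56. 57.]|26 [52. 56. 57.]|28 [52. 56. 57.]|30 [51. 56. 57.]|32 [52. 56. 57.]|34 [52. 56. 57.]|36 [51. 56. 57.]|38 [52. 56. 57.]|40 [51. 56. 57.]|42 [53. 56. 57.]|44 [51. 56. 65.]|46 [52. 57. 67.]|48 [52. 64. 67.]|50 [51. 66. 68.]|52 [52. 67. 68.]|54 [52. 66. 68.]|56 [52. 66. 68.]|58 [52. 66. 68.]|60 [52. 64. 68.]|62 [51. 56. 67.]|64 [51. 55. 57.]|66 [52. 55. 57.]|68 [52. 56. 57.]|70 [51. 55. 57.]|72 [52. 56. 57.]|74 [52. 56. 57.]|76 [51. 56. 57.]|78 [52. 55. 57.]|80 [51. 56. 57.]|82 [52. 56. 57.]|84 [51. 56. 57.]|86 [51. 55. 57.]|88 [49. 52. 54.]|90 [46. 52. 55.]|92 [53. 54. 55.]|94 [53. 54. 56.]|96 [53. 54. 56.]|98 [53. 54. 56.]|100 [53. 54. 55.]|102 [53. 54. 55.]|104 [53. 53. 53.]|kit ((557.0517578125, 32.72014236450195), (40.22180938720703, 70.0701904296875), 17.157608032226562)
```

```bash
python3 -m inch '{"grip":[-0.45,-0.45,-0.45,-0.45,-0.45,-0.45,-0.45,-0.45],"travel":[[-0.07,0.09,-2],[-0.07,0.09,-5],[-0.07,0.09,-8],[-0.07,0.09,-10],[-0.07,0.09,-12],[-0.07,0.09,-13],[-0.07,0.09,-13],[-0.07,0.09,-13]],"turn":[[0,0,10],[0,0,20],[0,0,30],[0,0,40],[0,0,49.6],[0,0,49.6],[0,0,49.6],[0,0,49.6]]}'
python3 - <<'E'
from h import *
s=st(); print(np.array([595,-92.1,23])-s['eef_pos'],(np.rad2deg(s['eef_rot'][2])%360))
shot('wrist','w4',scale=1.5)
E
```

```text
clock: 10.45
eef_pos: [595.3, -92.9, 66.0]
eef_rot: [-3.137, -0.001, -2.863]
wrist_force: [-0.6, -1.1, -0.6]
finger_gap: 25.7
clock 10.45
eef_pos [595.268 -92.867  66.046]
eef_rot [-3.137e+00 -1.000e-03 -2.863e+00]
wrist_force [-0.562 -1.12  -0.632]
moment [ 0.031 -0.177 -0.016]
finger_gap 25.724
joints [-0.214  0.557  1.498 -0.005  1.086 -2.06 ]
[ -0.26844664   0.76689676 -43.04616418] 195.93523043262255
```

View pics/w4.png

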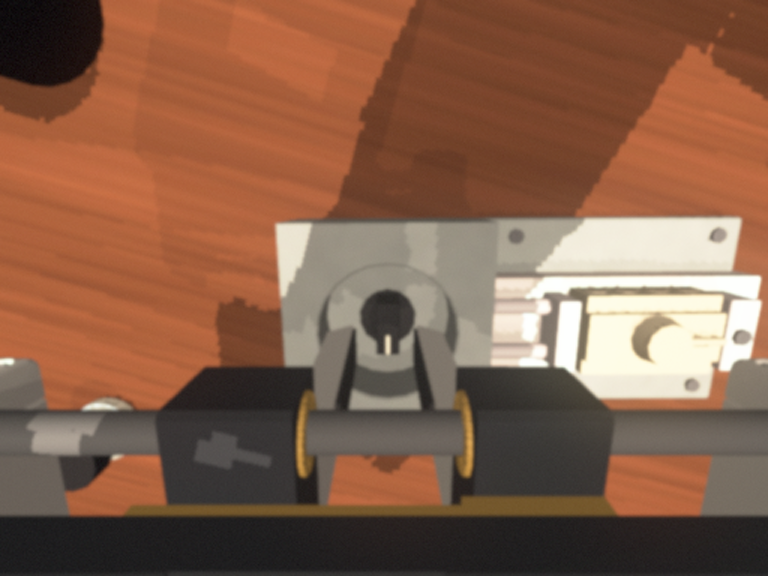

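The fingers straddle the knob at (259,210), centred to about 1 mm, and inside the well's wall. I descend.

```bash
python3 -m inch '{"grip":[-0.45,-0.45,-0.45,-0.45,-0.45],"travel":[[-0.03,0.05,-1],[-0.03,0.05,-2],[-0.03,0.05,-3],[-0.03,0.05,-4.2],[-0.03,0.05,-4.2]],"turn":[[0,0,0.3],[0,0,0.3],[0,0,0.3],[0,0,0.3],[0,0,0.3]]}'; python3 -c "
from h import *
st()"
```

```text
clock: 11.12
eef_pos: [594.4, -92.3, 22.8]
eef_rot: [-3.138, -0.003, -2.858]
wrist_force: [-1.1, -0.2, -0.1]
finger_gap: 25.7
clock 11.125
eef_pos [594.393 -92.304  22.809]
eef_rot [-3.138e+00 -3.000e-03 -2.858e+00]
wrist_force [-1.114 -0.187 -0.104]
moment [ 0.111 -0.2   -0.004]
finger_gap 25.652
joints [-0.213  0.615  1.521 -0.005  1.007 -2.065]
```

```bash
python3 -m inch '{"grip":[-0.7,-0.85,-0.9,-0.9],"travel":[[0,0,0],[0,0,0],[0,0,0],[0,0,0]],"turn":[[0,0,0],[0,0,0],[0,0,0],[0,0,0]]}' 45; python3 -c "
from h import *
st()"
```

```text
clock: 11.62
eef_pos: [594.3, -91.7, 23.0]
eef_rot: [-3.139, -0.003, -2.858]
wrist_force: [-1.5, 5.5, 0.8]
finger_gap: 11.9
clock 11.625
eef_pos [594.316 -91.731  23.002]
eef_rot [-3.139e+00 -3.000e-03 -2.858e+00]
wrist_force [-1.528  5.485  0.774]
moment [1.054 0.164 0.004]
finger_gap 11.851
joints [-0.212  0.615  1.521 -0.004  1.007 -2.065]
```

```bash
python3 -m inch '{"grip":[-0.9,-0.9,-0.9,-0.9],"travel":[[0,0,0],[0,0,0],[0,0,0],[0,0,0]],"turn":[[0,0,-7],[0,0,-14],[0,0,-20],[0,0,-20]]}' 45; python3 -c "
from h import *
st()"
```

```text
clock: 12.12
eef_pos: [594.2, -91.2, 23.0]
eef_rot: [-3.14, -0.003, 3.077]
wrist_force: [1.1, 4.9, -0.5]
finger_gap: 11.6
clock 12.125
eef_pos [594.243 -91.24   23.011]
eef_rot [-3.140e+00 -3.000e-03  3.077e+00]
wrist_force [ 1.09   4.912 -0.472]
moment [ 1.052 -0.023 -0.121]
finger_gap 11.622
joints [-0.212  0.615  1.52  -0.003  1.009 -1.717]
```

```bash
python3 -m inch '{"grip":[-0.9,-0.9],"travel":[[0,0,0],[0,0.03,0]],"turn":[[0,0,-4],[0,0,-8]]}' 45; python3 -c "
from h import *
s=st();print(s['qd'],s['effort']); i,d,c=shot('wrist','w5',scale=1.5)"
```

```text
clock: 12.38
eef_pos: [594.3, -91.0, 23.0]
eef_rot: [-3.139, -0.003, 2.937]
wrist_force: [0.0, 0.7, -1.6]
finger_gap: 12.0
clock 12.375
eef_pos [594.254 -91.004  23.041]
eef_rot [-3.139e+00 -3.000e-03  2.937e+00]
wrist_force [ 0.02   0.655 -1.605]
moment [ 0.094 -0.191  0.18 ]
finger_gap 12.02
joints [-0.212  0.615  1.52  -0.002  1.009 -1.577]
[ 1.74822602e-03 -8.40342447e-04 -8.41732594e-04  1.71495063e-04
 -6.84182505e-04  5.56858772e-01] [-6.21137694e-01 -6.59191775e+01 -3.04302657e+01 -5.80874796e-02
  9.40263108e-02 -1.02645300e+00]
```

View pics/w5.png

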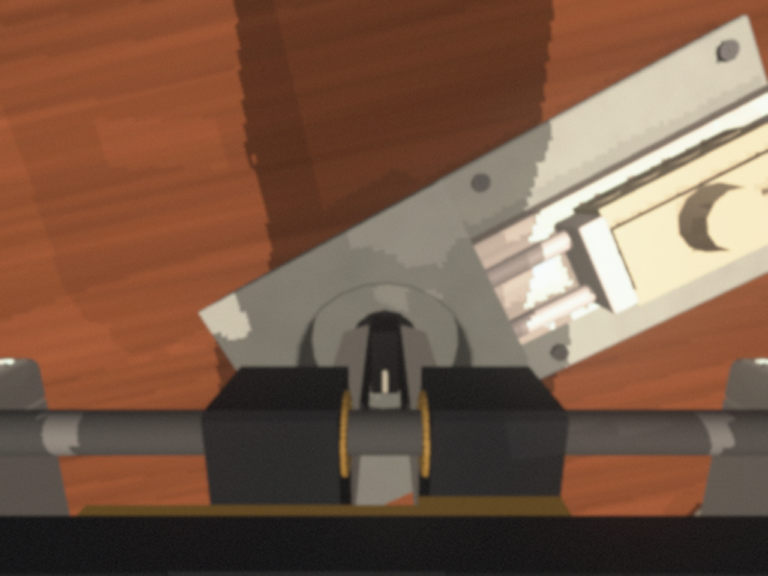

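```bash
python3 -m inch '{"grip":[-0.9,-0.9],"travel":[[0,0,0],[0,0,0]],"turn":[[0,0,-3],[0,0,-6]]}' 45; python3 -c "
from h import *
s=manip.read_state();print(np.round(s['moment'],3),s['qd'][5],196.25-np.rad2deg(s['eef_rot'][2])%360)";  python3 -m inch '{"grip":[-0.9,-0.9],"travel":[[0,0,0],[0,0,0]],"turn":[[0,0,-3],[0,0,-6]]}' 45; python3 -c "
from h import *
s=manip.read_state();print(np.round(s['moment'],3),s['qd'][5],196.25-np.rad2deg(s['eef_rot'][2])%360)"
```

```text
clock: 12.68
eef_pos: [594.3, -90.9, 23.0]
eef_rot: [-3.14, -0.003, 2.83]
wrist_force: [0.5, 4.0, -2.8]
finger_gap: 11.2
[ 0.59  -0.216  0.201] 0.4159539275785143 34.1021618793674
clock: 12.92
eef_pos: [594.3, -90.8, 23.0]
eef_rot: [-3.14, -0.003, 2.727]
wrist_force: [-0.0, 4.2, -2.3]
finger_gap: 11.2
[ 0.59  -0.319  0.169] 0.413501827320227 40.02355508431748
```

Now 2–3° steps, watching the torque while the knob moves.

```bash
cat > m.py <<'E'
from h import *
s=manip.read_state();print('  M',np.round(s['moment'],3),'F',np.round(s['wrist_force'],1),'qd6',round(s['qd'][5],3),'ang',round(196.25-np.rad2deg(s['eef_rot'][2])%360,2))
E
python3 -m inch '{"grip":[-0.9,-0.9],"travel":[[0,0,0],[0,0,0]],"turn":[[0,0,-1.3],[0,0,-2.6]]}' 45|head -1; python3 m.py
python3 -m inch '{"grip":[-0.9,-0.9],"travel":[[0,0,0],[0,0,0]],"turn":[[0,0,-1.3],[0,0,-2.6]]}' 45|head -1; python3 m.py
```

```text
clock: 13.18
  M [ 0.545 -0.307  0.164] F [ 0.1  2.1 -2.7] qd6 0.19 ang 42.59
clock: 13.42
  M [ 0.592 -0.261  0.187] F [ 1.4  3.1 -1.6] qd6 0.184 ang 45.25
```

```bash
python3 -m inch '{"grip":[-0.9,-0.9],"travel":[[0,0,0],[0,0,0]],"turn":[[0,0,-1],[0,0,-2]]}' 45|head -1; python3 m.py
python3 -c "
from h import *
i,d,c=shot('wrist','w6',scale=1.5); P=cloud(c,d); x,y,z=P[...,0],P[...,1],P[...,2]
th=np.deg2rad(16.3);ax=np.array([-np.sin(th),np.cos(th)]);ex=np.array([np.cos(th),np.sin(th)])
s=(x-575)*ax[0]+(y+22.5)*ax[1];t=(x-575)*ex[0]+(y+22.5)*ex[1]
for a in range(14,112,1):
    qq=(abs(t)>5)&(abs(t)<16)&(s>=a)&(s<a+1)
    if qq.sum(): print(a,np.round(np.percentile(z[qq],[5,50,95])),end='|')
m=(s>0)&(s<115)&(abs(t)<25)&(z>50); print('kit',cv2.minAreaRect(P[m][:,:2].astype(np.float32)))
"
```

```text
clock: 13.68
  M [ 0.576 -0.27   0.193] F [ 1.2  3.2 -2. ] qd6 0.138 ang 47.3
14 [30. 43. 45.]|15 [30. 43. 45.]|16 [30. 43. 45.]|17 [30. 43. 45.]|18 [31. 47. 55.]|19 [33. 55. 56.]|20 [54. 56. 56.]|21 [54. 55. 56.]|22 [54. 55. 56.]|23 [54. 56. 57.]|24 [54. 55. 56.]|25 [55. 55. 56.]|26 [55. 55. 57.]|27 [54. 55. 56.]|28 [54. 55. 57.]|29 [52. 56. 57.]|30 [52. 56. 57.]|31 [52. 56. 57.]|32 [52. 56. 57.]|33 [52. 56. 57.]|34 [52. 56. 57.]|35 [52. 56. 57.]|36 [52. 56. 57.]|37 [52. 56. 58.]|38 [52. 56. 57.]|39 [52. 56. 57.]|40 [52. 56. 57.]|41 [52. 56. 57.]|42 [52. 56. 57.]|43 [52. 56. 57.]|44 [52. 56. 57.]|45 [52. 56. 58.]|46 [52. 56. 57.]|47 [52. 56. 57.]|48 [52. 56. 57.]|49 [52. 56. 57.]|50 [52. 56. 60.]|51 [52. 57. 65.]|52 [52. 57. 67.]|53 [52. 60. 68.]|54 [52. 61. 68.]|55 [52. 61. 68.]|56 [52. 63. 68.]|57 [51. 61. 68.]|58 [52. 63. 68.]|59 [52. 66. 68.]|60 [52. 64. 68.]|61 [52. 67. 68.]|62 [52. 66. 68.]|63 [52. 67. 68.]|64 [52. 62. 68.]|65 [52. 66. 68.]|66 [51. 57. 68.]|67 [52. 56. 68.]|68 [52. 56. 68.]|69 [51. 54. 58.]|70 [51. 53. 58.]|71 [52. 56. 57.]|72 [51. 55. 57.]|73 [52. 56. 58.]|74 [52. 55. 57.]|75 [52. 55. 57.]|76 [52. 56. 57.]|77 [52. 56. 57.]|78 [52. 56. 57.]|79 [52. 56. 57.]|80 [52. 56. 58.]|81 [52. 56. 58.]|82 [52. 56. 57.]|83 [52. 56. 58.]|84 [52. 56. 58.]|85 [52. 56. 57.]|86 [52. 56. 58.]|87 [52. 56. 57.]|88 [52. 56. 57.]|89 [52. 56. 57.]|90 [52. 56. 58.]|91 [52. 56. 58.]|92 [52. 56. 57.]|93 [54. 55. 56.]|94 [54. 55. 56.]|95 [53. 54. 55.]|96 [53. 55. 55.]|97 [53. 54. 55.]|98 [54. 55. 56.]|99 [53. 54. 56.]|100 [53. 54. 55.]|101 [53. 54. 55.]|102 [53. 54. 54.]|kit ((558.3981323242188, 35.62300109863281), (40.721923828125, 84.34770202636719), 16.258907318115234)
```

View pics/w6.png

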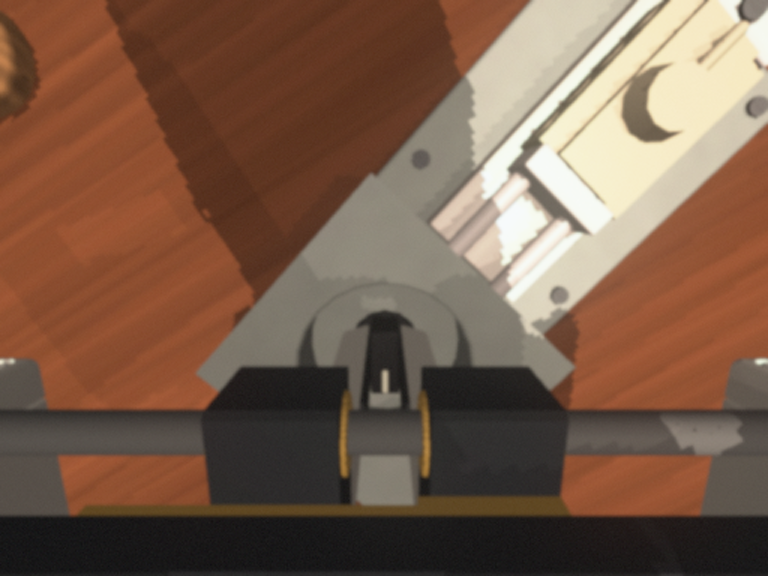

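The jaw face is at 29 and the kit's far end at about 93, where the stop is, so the bite is close. I continue in 1° rows.

```bash
python3 -m inch '{"grip":[-0.9],"travel":[[0,0,0]],"turn":[[0,0,-1.2]]}' 45|head -1; python3 m.py
python3 -m inch '{"grip":[-0.9],"travel":[[0,0,0]],"turn":[[0,0,-1.2]]}' 45|head -1; python3 m.py
```

```text
clock: 13.85
  M [ 0.587 -0.291  0.206] F [ 2.1  2.3 -2.3] qd6 0.191 ang 48.6
clock: 13.98
  M [ 0.584 -0.268  0.218] F [-0.3  2.6 -3.4] qd6 0.173 ang 49.88
```

```bash
python3 -m inch '{"grip":[-0.9],"travel":[[0,0,0]],"turn":[[0,0,-1]]}' 45|head -1; python3 m.py
python3 -m inch '{"grip":[-0.9],"travel":[[0,0,0]],"turn":[[0,0,-1]]}' 45|head -1; python3 m.py
```

```text
clock: 14.1
  M [ 0.679 -0.299  0.228] F [ 1.2  3.5 -2.8] qd6 0.149 ang 50.95
clock: 14.22
  M [ 0.621 -0.347  0.299] F [ 1.4  2.8 -3.2] qd6 0.148 ang 52.03
```

```bash
python3 -m inch '{"grip":[-0.9],"travel":[[0,0,0]],"turn":[[0,0,-0.3]]}' 45|head -1; python3 m.py
```

```text
clock: 14.35
  M [ 0.586 -0.352  0.279] F [ 1.2  3.3 -1.9] qd6 0.044 ang 52.36
```

The torque rose from about 0.17 to 0.28 N m, which puts the push at about 9–11 N. I stop turning, open part-way and lift straight out.

```bash
python3 -m inch '{"grip":[-0.7,-0.45,-0.45,-0.45],"travel":[[0,0,0],[0,0,0],[0,0,0],[0,0,0]],"turn":[[0,0,0],[0,0,0],[0,0,0],[0,0,0]]}'; python3 m.py
python3 -m inch '{"grip":[-0.45,-0.45,-0.45,-0.45,-0.45,-0.45],"travel":[[0,0,1],[0,0,3],[0,0,6],[0,0,11],[0,0,16],[0,0,16]],"turn":[[0,0,0],[0,0,0],[0,0,0],[0,0,0],[0,0,0],[0,0,0]]}'
python3 - <<'E'
from h import *
i,d,c=shot('wrist','w7',scale=1.5); P=cloud(c,d); x,y,z=P[...,0],P[...,1],P[...,2]
r=np.hypot(x-595,y+92)
m=(r<20)&(z>34)&(z<46); R=cv2.minAreaRect(P[m][:,:2].astype(np.float32)); print('knob',m.sum(),R)
th=np.deg2rad(16.3);ax=np.array([-np.sin(th),np.cos(th)]);ex=np.array([np.cos(th),np.sin(th)])
s=(x-575)*ax[0]+(y+22.5)*ax[1];t=(x-575)*ex[0]+(y+22.5)*ex[1]
m=(s>0)&(s<115)&(abs(t)<25)&(z>50); print('jaw-stop',s[m].min(),s[m].max(),cv2.minAreaRect(P[m][:,:2].astype(np.float32)))
E
```

```text
clock: 14.85
eef_pos: [594.5, -90.6, 23.1]
eef_rot: [-3.14, -0.003, 2.511]
wrist_force: [-0.3, -0.3, 0.0]
finger_gap: 25.7
  M [ 0.028 -0.148  0.001] F [-0.3 -0.3  0. ] qd6 0.001 ang 52.37
clock: 15.6
eef_pos: [596.0, -90.9, 188.9]
eef_rot: [3.14, 0.005, 2.511]
wrist_force: [0.6, -0.1, 0.3]
finger_gap: 25.6
knob 227 ((593.1328735351562, -90.05525207519531), (10.967397689819336, 28.141145706176758), 53.994781494140625)
jaw-stop 19.815949888430215 107.71087429903501 ((556.00439453125, 38.388179779052734), (39.82757568359375, 87.93901824951172), 16.15412139892578)
```

View pics/w7.png

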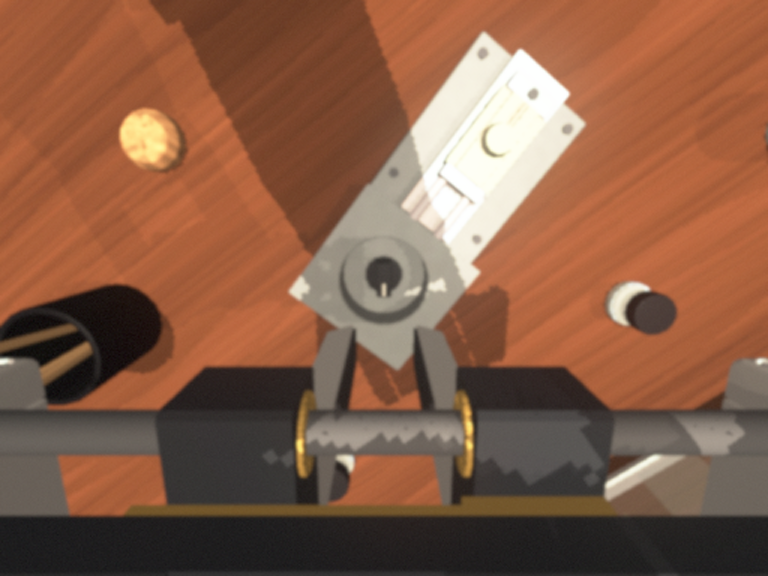

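The kit is pinned between jaw (305,125) and stop (355,60). The knob's long axis now lies at 144°, so it turned about 52° and has not sprung back. One last overview before handing in.

Run:
```python
from h import *
shot('scene','s8',scale=1.5)
```

```text
(no output)
```

View pics/s8.png

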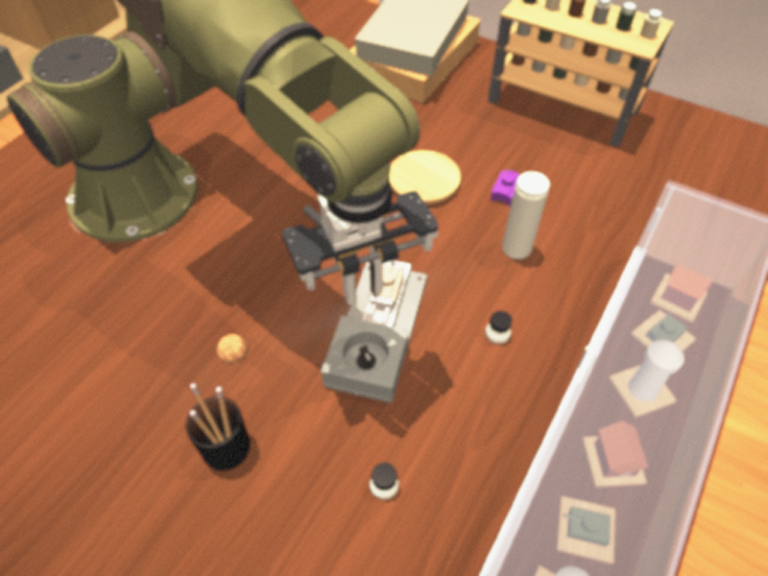

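The spray can, both jars, brush holder and cork block are where they were. The gripper hovers clear of everything, and the kit is in the vice at about (258,190).

```bash
python3 -c "
from h import *
print(manip.sign_off())"
```

```text
the job is handed in; nothing more can be done
None
```

The beige resin kit is standing in the vice, nipped between the jaw and the stop. I let go of the knob and handed the job in at about 16 s of the 67 s allowed.

- **Kit:** I lifted it off the turntable by its long sides and stood it on the bed lengthwise. Before I released it, it was centred between the jaw and the stop.
- **Knob:** I turned it about 52° clockwise (0.91 rad). The torque stayed near 0.17 N m, began to climb at about 47°, and reached 0.28 N m when I stopped. That puts the jaw push at roughly 9–11 N.
- **Last checks:** The wrist camera showed the knob still at about 52°, with no spring-back, and the kit upright against the stop. Wrist forces were near zero after release, and the vertical force stayed under about 4 N while the fingers were in the well.
- **Bystanders:** The spray can, both jars, brush holder and cork block had not moved in the last overview. The arm hid the sanding stick and the turquoise kit in that view. My path went well above both.

**Uncertainty:** the last torque readings were noisy (0.228, 0.299, then 0.279 N m). The push could therefore be 1–3 N off that estimate, which is still well under the 20 N at which the resin cracks.

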